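# Three-point griddle check with a surface thermometer, then off

## Robot

A 6-joint arm with a two-finger parallel gripper is mounted at the origin on a cart in front of the work surface, level with it; the furniture and walls round the work are solid. World frame = base frame: x ahead of the robot, y to its left, z up, the work surface at z = 0. Lengths are in mm, angles in rad, forces in N, time in s.
With the tool pointing down it reaches from about 400 to 925 mm from the base axis. Payload 12.5 kg.
Tool frame: the origin (TCP) lies midway between the tips of the shut fingers; the grasp point (between the pads) lies 19 mm behind it; z points along the fingers, y is the line along which they close (so a half turn about z gives the same grasp; the last joint's range is limited). The gripper opens to 95 mm and grips with 3 to 60 N. Pads are 20 mm wide; open, the fingers measure 119 mm over their backs; the gripper's body (75 mm by 180 mm) begins 59 mm behind the grasp point.
Start: joints at [-1.366, 0.491, 1.559, -0, 1.092, -0.106], TCP at [191.161, -595.067, 214.661] pointing down, gripper open.
Joint ranges: [-3.1, 3.1], [-0.84, 2.19], [0.05, 2.79], [-1.13, 4.28], [0.06, 2.93], [-2.69, 2.69]. Speed limits (rad/s): [2.22, 2.22, 2.79, 3.14, 3.14, 3.14].

## Interface

Orientations are given as [roll, pitch, yaw] about the fixed x, y, z axes, in that order (R = Rz(yaw) Ry(pitch) Rx(roll)).
In Python, from cell import env gives the robot as it stands.
- The arm moves only by the shell command python3 -m inch 'ROWS'. ROWS is JSON, a list of rows, each a list of 7 numbers: the turn, a rotation vector about the tool's x, y, z in rad, then the shift along the tool's x, y, z in cm, then the closure, from -1 (fully open) to 1 (shut). A call has 1 to 20 rows; each row shifts and turns the commanded pose from where the row before left it, along the tool's axes as they then stand; what a row does not reach is not made up. A row lasts 1/8 s, in which the tool goes at most 62.5 mm and 10.7 degrees, less where a joint would pass 70% of its speed; a pose out of reach is approached as far as the arm can. A call with a gripper value outside its range is refused whole. The fingers move at their own pace and stop on an object; the grip force is fixed at half the most. Time passes only in rows, so rows that do not move let the fingers close. It gives the time, the measured TCP pose, the force, the opening and the grip force at its end, in the units of the state.
- env.state(): the state, without advancing time (a new reading comes with each control period).
- env.read_camera(name): name is "side" or "top"; returns a dict with "img" (400x640x3 uint8, red, green, blue), "depth" (400x640 float32, mm along the optical axis (not along the pixel's ray), 0 where there is no reading), "fx", "fy", "cx", "cy" (pixels), "position" and "orientation" of the camera in the world. Camera axes: x right, y down, z forward; pixel columns grow to the right and rows downward; lengths in mm; the calibration is good to about 2 mm. A picture is of the moment at which its call begins.
- env.job_done(): hands the job in; it is judged then, once.
Trained networks look in a picture, given as the dict that the camera call returned (one of the last four; its "shot" number tells which), for a name from the list of things; names that differ only in an ending like _2 or _b are one class to them, and where a whole thing is asked for, a point or a joint stands for the part that bears it (a point fixed in the world has none). Each returns a list of dicts, best first, with "score" (0 to 1); they miss things now and then, are a little off and sometimes report something else, mostly with a low value. They report only what shows in the picture. A call takes as long as a camera call.
- env.find_in(picture, target): "centre" ([x, y, z] in mm, in the coordinates of the camera as it stood for that picture, good to about 4 mm: the middle of the surface that is visible of it).
- env.trace(picture, target): "mask" (400x640 bool, what is visible of it).
The state is a dict: "t": time; "joints": joint angles; "qvel": joint speeds; "tau": joint torques, N m; "eef_pos": TCP position; "tcp_rot": TCP orientation; "ft_force": force on the tool from outside, world axes, zero at the start; "moment": the same for the moment, N m; "opening": opening from 0.0 (shut) to 1.0 (fully open); "grip_force": force on a finger pad.
Only numpy, scipy, OpenCV 4.12 (cv2) and the standard library are available. Lean on these libraries where they do the work, as an engineer would, in place of code of your own. Each camera call takes 0.05 s, during which the arm holds its last target. There are 200 camera calls.

## Task

Take the griddle's closing check: lift the surface thermometer out of its stand and, while the griddle is still on, set its sprung foot upright inside each of the three rings on the plate, left ring first, then middle, then right, pressing lightly so that the foot gives and holding still for about a second each time. Then hang the thermometer back upright in the fork of its stand and turn the griddle's thermostat knob anticlockwise until it clicks home at off. Do not press hard on the plate and leave the other things on the table where they are.

Things in the scene. Friction and masses are not known exactly. Their poses are not given: they have to be found in the camera images.
- griddle: Fixed stainless countertop griddle, 260 (x) x 420 (y) mm; origin under its centre on the table, x away from the operator at yaw 0, y to its left. Dark flat plate, top 85 mm above the table (local x -80 to 125, y -94 to 204 mm); guards rise to 117 mm along its rear and left edges only. Control panel with the knob on the right, 75 mm high.
- ring_left (a point): Centre, on the plate surface, of the left test ring: an engraved bright ring 30 mm across with a centre dot, local (55, 145, 85) mm of the griddle, rear left.
- ring_middle (a point): Centre of the middle test ring, the same, local (10, 55, 85) mm.
- ring_right (a point): Centre of the right test ring, the same, local (-40, -35, 85) mm, front right, the nearest to the knob.
- thermostat_knob (a joint): Thermostat knob's angle, rad: 0 = off (against its stop), growing clockwise seen from above to 2.5; it is on (0.95 to 1.35) at the start. A detent stands before off: below about 0.4 rad it snaps home to 0 by itself, between there and 0.8 it springs back to on (about 0.8).
- knob_grip (a point): Point on the knob's upright axis at the height to grip, 111 mm above the table, local (-20, -152, 111) mm of the griddle. Black skirt 54 mm across with a finger bar 52 mm long, 14 mm thick, 87 to 119 mm above the table. Site x axis: along the bar to the pointer end (white line); off points along the griddle's +x, to a dark tick.
- stand: Fixed instrument stand; origin on the table under the fork's seat. Foot 100 mm across (centre 22 mm behind the seat), a 14 mm post 52 mm behind the seat, a black fork 44 mm wide, its slot 14 mm wide and open to the stand's own -x. Rims 3 mm high round the seat, also across the tine tips (24 mm before the seat). Left or right of the griddle.
- stand_seat (a point): Centre of the fork's seat, 125 mm above the table, where the underside of the thermometer's collar rests. The thermometer's bell does not pass the slot: lift the collar over the rims (more than 4 mm), then draw the stem out of the open end, at least 45 mm; hang it back the same way.
- thermometer: Loose cordless surface thermometer, 177 mm long, 150 g, hanging upright in the fork; origin at the centre of the underside of its collar, z up the handle. Black collar 32 mm across, 6 mm high; above it a grey handle 32 mm (x) by 24 mm (y), display towards -x, top 91 mm above the origin. Grip across the 24 mm, about 60 mm above the origin.
- foot_tip (a point): Centre of the underside of the thermometer's copper foot (16 mm across), 86 mm below its origin when the foot is out. Above the foot: a bell 18 mm across, 56 to 72 mm below the origin, then a stem 8 mm across up to the collar.
- sprung_foot (a joint): How far the foot is pressed in, m: 0 out, stop at 0.009; spring 0.45 N per mm. Press it about 4 to 5 mm.
- salt_shaker: Bystander: salt shaker 44 mm across, 90 mm high, on the other side of the griddle from the stand; origin under its centre.
- log_pad: Bystander: order pad 152 x 104 x 11 mm lying before the griddle, on the left; origin under its centre.
- marker: Bystander: grey felt marker with black cap, 140 mm long, 18 mm thick, lying; origin under its centre, y along it.
- small_dish: Bystander: white oblong dish 112 x 128 x 38 mm with two coffee capsules in it; origin under its centre.
- brush: Bystander: dish brush 62 x 160 x 92 mm at the right of the table; origin under its centre.

How it is judged:
By the outcome, as a careful person would: the job done as asked, in the order asked, and still so for the second after the job is handed in, with the robot touching nothing.
It also fails if it takes over 72 s, if anything falls off the work surface, if the arm or the gripper's body presses on something with over 40 N, if the wrist force passes 120 N, or if a joint passes its speed limit or range.

## Working session

There is one attempt and no reset: what is moved stays moved. The work goes in short steps, Python scripts to look and compute and a shell command to move; the robot and the scene stay as the last step left them, time stands still between calls to the robot, and variables do not carry over. Pictures are saved under pics/ and viewed, at most 10 in all, crops included, and the job is handed in when it is done.

```bash
mkdir -p pics; ls; cat > h.py <<'E'
import numpy as np,cv2
from scipy.spatial.transform import Rotation as R
from cell import env
def cam(n):
    p=env.read_camera(n); o=np.array(p["orientation"],float)
    Rm=R.from_euler('xyz',o).as_matrix() if o.size==3 else (o if o.shape==(3,3) else R.from_quat(o).as_matrix())
    return p,Rm,np.array(p["position"],float)
def world(p,Rm,t,u,v,d=None):
    d=p["depth"][v,u] if d is None else d
    c=np.stack([(u-p["cx"])/p["fx"]*d,(v-p["cy"])/p["fy"]*d,d],-1)
    return c@Rm.T+t
E
python3 - <<'E'
from h import *
print(env.state())
ims=[]
for n in ("side","top"):
    p,Rm,t=cam(n); print(n,p["position"],p["orientation"],p["fx"],p["cx"],p["cy"])
    cv2.imwrite(f"pics/{n}0.png",p["img"][...,::-1])
    for k in ["griddle","ring_left","ring_middle","ring_right","thermostat_knob","knob_grip","stand","stand_seat","thermometer","foot_tip","salt_shaker","log_pad","marker","small_dish","brush"]:
        r=env.find_in(p,k)
        for q in r[:2]:
            w=Rm@np.array(q["centre"])+t; print(n,k,w.round(0),round(q["score"],2))
E
```

```text
pics
{'t': 0.0, 'joints': array([-1.36562242e+00,  4.91602617e-01,  1.55946872e+00, -2.78913458e-05,
        1.09168836e+00, -1.05592812e-01]), 'qvel': array([-5.50212083e-04, -5.79213259e-05, -5.71160214e-04, -1.66977800e-03,
       -1.29042569e-03,  1.09194209e-03]), 'tau': array([-3.00335400e-03, -6.12652159e+01, -2.58190155e+01,  6.91776141e-02,
        4.82102029e-02, -1.13347062e-04]), 'eef_pos': array([ 191.08610624, -594.80930117,  214.02836023]), 'tcp_rot': array([-3.14042950e+00, -9.84048210e-05,  3.10779531e-01]), 'ft_force': array([-0.65230389,  0.32588203, -0.26063653]), 'moment': array([ 0.02249367, -0.01733117, -0.041255  ]), 'grip_force': 0.0, 'opening': 1.0026791204185106}
side [ 400.13042243 1116.56739406  981.17439582] [-2.21787483 -0.02223213 -3.03634492] 439.74537961701407 318.8087940593044 195.8101466080573
side griddle [600.  43.  89.] 0.8
side ring_left [ 539. -382.   13.] 0.62
side ring_left [603.  46.  88.] 0.61
side ring_middle [596.  49.  87.] 0.68
side ring_right [594.  50.  86.] 0.64
side ring_right [ 656. -448.   44.] 0.64
side thermostat_knob [ 596. -1
[... 468 characters left out ...]
548746332 206.789827814433
top griddle [598. -30.  85.] 0.57
top ring_left [596. -33.  86.] 0.58
top ring_middle [596. -28.  89.] 0.65
top ring_right [601. -31.  82.] 0.62
top thermostat_knob [517. 384.  68.] 0.52
top thermostat_knob [ 593. -187.   89.] 0.5
top knob_grip [394. 233.  14.] 0.58
top knob_grip [ 594. -188.   86.] 0.51
top stand [ 536. -371.   14.] 0.81
top stand_seat [ 535. -366.   11.] 0.95
top thermometer [ 504. -375.  206.] 0.75
top salt_shaker [518. 384.  69.] 0.64
top salt_shaker [596. -31.  85.] 0.34
top log_pad [394. 235.  15.] 0.82
top log_pad [371.  67.  17.] 0.39
top marker [371.  64.  16.] 0.51
top small_dish [ 370. -195.   15.] 0.91
top brush [ 653. -467.   46.] 0.64
```

```bash
ls pics
```

```text
side0.png
top0.png
```

View pics/top0.png

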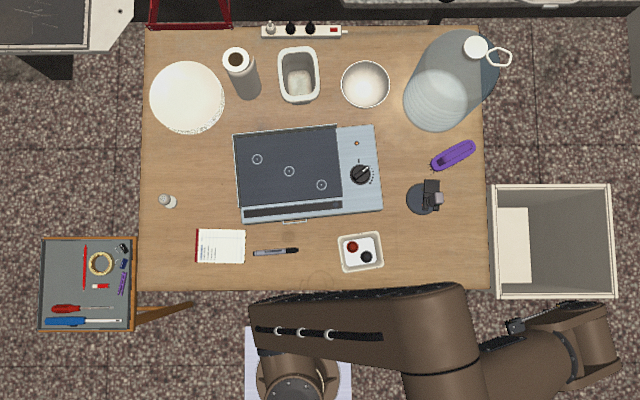

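View pics/side0.png

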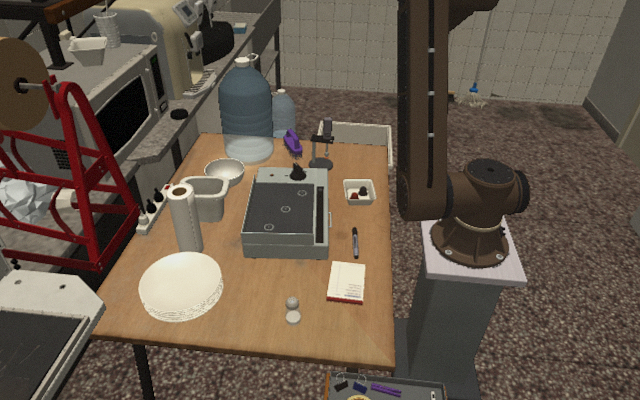

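The top view shows the griddle rings at (257,159), (289,171) and (321,185), the knob at (360,174), and the stand with thermometer at about (430,195). The side view agrees; the stand is to the griddle's right at (320,150). Next I measure these precisely.

```bash
cat > m.py <<'E'
from h import *
T={}
def plane(p,Rm,t,u,v,z):
    d=Rm@np.array([(u-p["cx"])/p["fx"],(v-p["cy"])/p["fy"],1]); return t+d*(z-t[2])/d[2]
def px(p,Rm,t,w):
    c=Rm.T@(np.array(w)-t); return np.array([c[0]/c[2]*p["fx"]+p["cx"],c[1]/c[2]*p["fy"]+p["cy"]])
loc=np.array([[55,145],[10,55],[-40,-35]],float)
def fit(W):
    a=loc-loc.mean(0); b=W-W.mean(0)
    th=np.arctan2((a[:,0]*b[:,1]-a[:,1]*b[:,0]).sum(),(a*b).sum()); r=np.array([[np.cos(th),-np.sin(th)],[np.sin(th),np.cos(th)]])
    o=W.mean(0)-r@loc.mean(0); return th,o,W-(loc@r.T+o)
E
python3 - <<'E'
from m import *
C={n:cam(n) for n in("top","side")}
guess={"top":[(257,159),(289,171),(321,185)],"side":[(300,191),(286,209),(276,226)]}
from itertools import product
for n,(p,Rm,t) in C.items():
    g=cv2.cvtColor(p["img"],cv2.COLOR_RGB2GRAY).astype(float); W=[]
    gs=guess[n] if n=="top" else [px(p,Rm,t,w) for w in TW]
    for (u,v) in gs:
        u,v=int(round(u)),int(round(v)); r=11
        s=g[v-r:v+r+1,u-r:u+r+1]; m=np.clip(s-np.median(s)-12,0,60)
        yy,xx=np.mgrid[-r:r+1,-r:r+1]; m[(xx**2+yy**2)>r*r]=0
        for _ in range(1): cu,cv=u+(m*xx).sum()/m.sum(),v+(m*yy).sum()/m.sum()
        W.append(plane(p,Rm,t,cu,cv,85)); print(n,cu.round(1),cv.round(1),W[-1].round(1),world(p,Rm,t,int(round(cu)),int(round(cv))).round(0))
    if n=="top": TW=W
    th,o,e=fit(np.array(W)[:,:2]); print("griddle",n,round(th,4),o.round(1),e.round(1).tolist())
    r=np.array([[np.cos(th),-np.sin(th)],[np.sin(th),np.cos(th)]]); print("knob",(r@[-20,-152]+o).round(1))
    # stand cloud
    vv,uu=np.mgrid[0:400,0:640]; P=world(p,Rm,t,uu,vv)
    near=(p["depth"]>0)&(abs(P[...,0]-520)<110)&(abs(P[...,1]+375)<75)
    for lo,hi in((3,25),(110,122),(122,136),(136,160),(160,205),(205,225)):
        q=P[near&(P[...,2]>lo)&(P[...,2]<hi)]
        if len(q)>3:
            print(n,lo,hi,len(q),"mean",q.mean(0).round(1),"min",q.min(0).round(0),"max",q.max(0).round(0), "rect",[np.round(a,1) for a in cv2.minAreaRect(q[:,:2].astype(np.float32))])
a=C["top"][0]["img"][165:225,395:480]; b=C["side"][0]["img"][110:180,290:350]; k=C["top"][0]["img"][150:200,335:385]
f=lambda i,h:cv2.resize(i,None,fx=h/i.shape[0],fy=h/i.shape[0],interpolation=cv2.INTER_CUBIC)
L=np.hstack([f(a,280),f(b,280)]);print(L.shape)
cv2.imwrite("pics/c1.png",L[...,::-1]); cv2.imwrite("pics/c2.png",f(k,400)[...,::-1])
E
```

```text
top 256.9 158.8 [640.5 114.3  85. ] [640. 114.  84.]
top 288.8 170.7 [604.5  20.5  85. ] [603.  20.  87.]
top 321.2 184.4 [563.3 -74.3  85. ] [564. -74.  85.]
griddle top 0.0971 [599.8 -35.4] [[0.0, 0.0], [0.1, 0.2], [-0.1, -0.2]]
knob [ 594.6 -188.6]
top 3 25 911 mean [ 518.3 -367.3    8.2] min [ 411. -449.    3.] max [ 629. -300.   22.] rect [array([ 519.9, -374.8]), array([218. , 148.7]), np.float64(0.0)]
top 110 122 14 mean [ 520.3 -378.   120.9] min [ 488. -399.  119.] max [ 571. -362.  122.] rect [array([ 529.8, -380.6]), array([36. , 80.5]), np.float64(85.0)]
top 122 136 330 mean [ 534.3 -380.7  128.1] min [ 481. -408.  122.] max [ 571. -358.  135.] rect [array([ 527.1, -383.9]), array([46.1, 89.3]), np.float64(84.9)]
top 136 160 28 mean [ 503.9 -374.   148.2] min [ 491. -391.  138.] max [ 522. -370.  160.] rect [array([ 503.3, -375.4]), array([34.9, 14.5]), np.float64(32.0)]
top 160 205 54 mean [ 503.2 -373.8  182.4] min [ 491. -390.  161.] max [ 522. -370.  205.] rect [array([ 502.9, -374.8]), array([34.6, 15.1]), np.float64(31.8)]
top 205 225 116 mean [ 506.9 -381.5  214.5]
[... 660 characters left out ...]
, array([76.1, 34.2]), np.float64(8.4)]
side 122 136 140 mean [ 529.7 -377.7  128. ] min [ 484. -408.  122.] max [ 572. -355.  136.] rect [array([ 527.9, -380.8]), array([50.8, 87.6]), np.float64(86.7)]
side 136 160 38 mean [ 509.3 -372.3  148. ] min [ 495. -380.  137.] max [ 523. -365.  160.] rect [array([ 509.1, -372.9]), array([27.4, 15.3]), np.float64(5.2)]
side 160 205 98 mean [ 508.7 -373.6  182. ] min [ 493. -387.  160.] max [ 525. -366.  205.] rect [array([ 507.9, -375. ]), array([33.2, 18. ]), np.float64(11.5)]
side 205 225 43 mean [ 508.4 -377.2  213.5] min [ 494. -395.  205.] max [ 525. -367.  219.] rect [array([ 509.4, -379.9]), array([31.3, 26.4]), np.float64(9.3)]
(280, 637, 3)
```

View pics/c1.png

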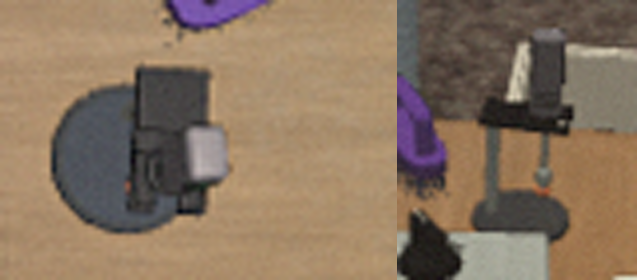

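View pics/c2.png

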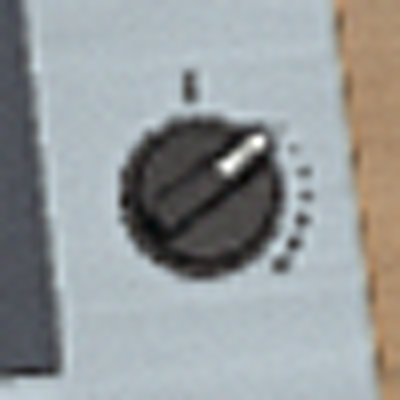

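The crops show the fork running almost along world x, opening towards the robot, with the handle top at (206,155) in the crop. The knob pointer is about 54° clockwise of the off tick. Heights (216 for the handle top, 85 for the plate) and sizes agree with those given. I take these values: griddle (599.8, -35.4) at yaw 0.097, thermometer about (507.5, -381), stand yaw about -0.08.

```bash
cat > go.py <<'E'
import sys
from h import *
# go.py x y z yaw : remaining turn (tool rotvec) and shift (cm, final tool frame)
x,y,z,yaw=map(float,sys.argv[1:5]); s=env.state()
A=R.from_euler('xyz',s["tcp_rot"]); B=R.from_euler('xyz',[np.pi,0,yaw])
print("turn",(A.inv()*B).as_rotvec().round(3),"shift cm",(B.inv().apply(np.array([x,y,z])-s["eef_pos"])/10).round(2))
E
python3 -m inch '[[0,0,0.13,0,0,0,-1],[0,0,0.13,0,0,0,-1],[0,0,0.135,0,0,-3.6,-1],[0,0,0,2.98,-2.4,0,-1],[0,0,0,2.98,-2.4,0,-1],[0,0,0,2.98,-2.4,0,-1],[0,0,0,2.98,-2.4,0,-1],[0,0,0,2.98,-2.4,0,-1],[0,0,0,2.98,-2.4,0,-1],[0,0,0,2.98,-2.4,0,-1],[0,0,0,2.98,-2.4,0,-1],[0,0,0,2.98,-2.4,0,-1],[0,0,0,2.98,-2.4,0,-1],[0,0,0,0,0,0,-1],[0,0,0,0,0,0,-1]]'
python3 go.py 507.5 -381 166 -0.085
```

```text
t: 3.58
eef_pos: [507.9, -381.2, 250.5]
tcp_rot: [3.141, 0.0, -0.084]
ft_force: [-1.0, -0.5, -0.2]
opening: 0.997
grip_force: 0.0
turn [0.    0.    0.001] shift cm [-0.04 -0.01  8.45]
```

```bash
python3 -m inch '[[0,0,0,0,0,2.8,-1],[0,0,0,0,0,2.8,-1],[0,0,0,0,0,2.8,-1],[0,0,0,0,0,0,-1],[0,0,0,0,0,0,1],[0,0,0,0,0,0,1],[0,0,0,0,0,0,1],[0,0,0,0,0,0,1],[0,0,0,0,0,0,1],[0,0,0,0,0,0,1],[0,0,0,0,0,0,1],[0,0,0,0,0,0,1]]'
```

```text
t: 5.08
eef_pos: [508.3, -381.0, 166.6]
tcp_rot: [3.141, 0.0, -0.084]
ft_force: [-0.5, -0.5, 0.2]
opening: 0.25
grip_force: 30.0
```

```bash
python3 -m inch '[[0,0,0,0,0,-0.4,1],[0,0,0,0,0,-0.4,1],[0,0,0,0,0,-0.4,1],[0,0,0,0,0,0,1],[0,0,0,0,0,0,1]]'
python3 -m inch '[[0,0,0,-1,0,0,1],[0,0,0,-1,0,0,1],[0,0,0,-1.5,0,0,1],[0,0,0,-1.5,0,0,1],[0,0,0,-1.5,0,0,1],[0,0,0,0,0,0,1]]'
```

```text
t: 5.7
eef_pos: [508.2, -380.9, 178.6]
tcp_rot: [3.142, 0.0, -0.084]
ft_force: [-1.0, 0.6, -0.6]
opening: 0.251
grip_force: 30.0
t: 6.45
eef_pos: [442.5, -375.6, 178.9]
tcp_rot: [3.141, -0.0, -0.085]
ft_force: [0.2, -0.2, -0.6]
opening: 0.251
grip_force: 30.0
```

```bash
python3 - <<'E'
from m import *
for n in("top","side"):
    p,Rm,t=cam(n); s=env.state(); e=s["eef_pos"]
    vv,uu=np.mgrid[0:400,0:640]; P=world(p,Rm,t,uu,vv)
    d=P-e
    h=np.hypot(d[...,0],d[...,1])
    for lo,hi in((-130,-107),(-107,-95),(-90,-50),(-43,-30),(-15,40)):
        q=P[(p["depth"]>0)&(h<30)&(d[...,2]>lo)&(d[...,2]<hi)]
        if len(q): print(n,lo,hi,len(q),q.mean(0).round(1),q.min(0).round(0),q.max(0).round(0))
    u,v=px(p,Rm,t,e).astype(int)
    c=p["img"][v-45:v+45,u-45:u+45]; cv2.imwrite(f"pics/{n}1.png",cv2.resize(c,None,fx=4,fy=4)[...,::-1])
print(e)
E
python3 -c "
import cv2,numpy as np
cv2.imwrite('pics/j1.png',np.hstack([cv2.imread('pics/top1.png'),cv2.imread('pics/side1.png')]))"
```

```text
side -130 -107 13 [ 442.  -373.7   59.6] [ 436. -380.   52.] [ 449. -366.   69.]
side -107 -95 14 [ 444.  -373.3   76.8] [ 437. -383.   72.] [ 450. -364.   83.]
side -90 -50 18 [ 443.9 -373.3  109.8] [ 440. -379.   89.] [ 448. -365.  127.]
side -43 -30 19 [ 442.1 -367.2  143.2] [ 430. -374.  138.] [ 456. -359.  148.]
side -15 40 111 [ 443.  -363.3  191.9] [ 426. -379.  165.] [ 460. -351.  219.]
[ 443.5880312  -375.73454557  178.8680456 ]
```

View pics/j1.png

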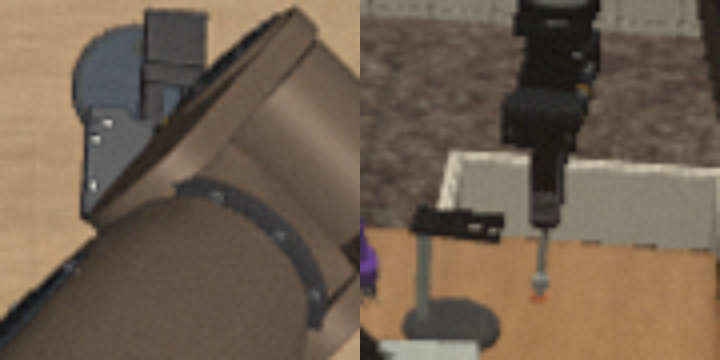

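The side view shows the thermometer hanging upright in the grip, clear of the fork, with its foot at z≈52 as computed (tip = TCP − 127.6 mm). Moving on to the left ring.

```bash
python3 -m inch '[[0,0,0,0,0,-3.7,1],[0,0,0,0,0,-3.7,1],[0,0,0,0,-1,-3.7,1],[0,0,0,0.8,-2,0,1],[0,0,0,1.3,-4.2,0,1],[0,0,0,1.3,-4.2,0,1],[0,0,0,1.3,-4.2,0,1],[0,0,0,1.3,-4.2,0,1],[0,0,0,1.3,-4.2,0,1],[0,0,0,1.3,-4.2,0,1],[0,0,0,1.3,-4.2,0,1],[0,0,0,1.3,-4.2,0,1],[0,0,0,1.3,-4.2,0,1],[0,0,0,1.3,-4.2,0,1],[0,0,0,1,-3,0,1],[0,0,0,0.6,-2,0,1],[0,0,0,0,0,0,1],[0,0,0,0,0,0,1]]'; python3 go.py 640.5 114.3 226 -0.085
```

```text
t: 8.8
eef_pos: [638.8, 109.2, 289.3]
tcp_rot: [3.141, 0.001, -0.084]
ft_force: [-0.0, -0.9, -0.9]
opening: 0.252
grip_force: 30.0
turn [0.    0.001 0.001] shift cm [ 0.13 -0.52  6.33]
```

```bash
python3 -m inch '[[0,0,0,0.1,-0.5,2,1],[0,0,0,0,0,2.3,1],[0,0,0,0,0,2,1],[0,0,0,0,0,0,1],[0,0,0,0,0,0,1]]'; cat > chk.py <<'E'
from m import *
import sys
tg=np.array([float(a) for a in sys.argv[1:3]]); name=sys.argv[3]
p,Rm,t=cam("side"); e=env.state()["eef_pos"]
vv,uu=np.mgrid[0:400,0:640]; P=world(p,Rm,t,uu,vv); d=P-e; h=np.hypot(d[...,0],d[...,1])
for lo,hi in((-124,-115),(-114,-98),(-90,-50),(-43,-30)):
    q=P[(p["depth"]>0)&(h<25)&(d[...,2]>lo)&(d[...,2]<hi)]
    if len(q): print(lo,len(q),(q.mean(0)).round(1))
print(e.round(1)); u,v=px(p,Rm,t,[*tg,85]).round().astype(int); print("ring px",u,v,"tip px",px(p,Rm,t,e-[0,0,127.6]).round(1))
c=p["img"][v-30:v+20,u-30:u+30]; cv2.imwrite(f"pics/{name}.png",cv2.resize(c,None,fx=10,fy=10,interpolation=cv2.INTER_CUBIC)[...,::-1])
E
python3 chk.py 640.5 114.3 r1
```

```text
t: 9.43
eef_pos: [640.7, 114.1, 227.7]
tcp_rot: [-3.142, -0.001, -0.085]
ft_force: [-0.6, -0.5, -1.4]
opening: 0.252
grip_force: 30.0
-124 9 [640.5 116.5 105.7]
-114 27 [640.1 117.6 122.7]
-90 28 [640.1 116.  155.8]
-43 29 [640.3 124.3 192.1]
[640.8 114.2 227.8]
ring px 269 227 tip px [268.6 223.3]
```

View pics/r1.png

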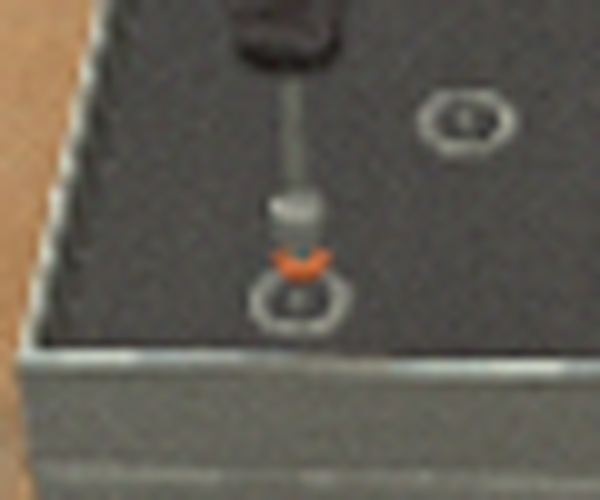

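The picture shows the left ring centred at (300,300), where the projection predicts it, with the copper foot directly above at (300,265). I press 4.5 mm.

```bash
python3 -m inch '[[0,0,0,0,0,0.7,1],[0,0,0,0,0,0.6,1],[0,0,0,0,0,0.4,1],[0,0,0,0,0,0.25,1],[0,0,0,0,0,0,1],[0,0,0,0,0,0,1],[0,0,0,0,0,0,1]]'
```

```text
t: 10.35
eef_pos: [640.4, 114.7, 207.3]
tcp_rot: [3.142, -0.0, -0.084]
ft_force: [-1.0, -0.8, 1.8]
opening: 0.249
grip_force: 30.0
```

```bash
python3 -m inch '[[0,0,0,0,0,0,1],[0,0,0,0,0,0,1],[0,0,0,0,0,0,1],[0,0,0,0,0,0,1],[0,0,0,0,0,0,1],[0,0,0,0,0,0,1],[0,0,0,0,0,0,1],[0,0,0,0,0,0,1],[0,0,0,0,0,0,1]]'; python3 -m inch '[[0,0,0,0,0,-1,1],[0,0,0,0,0,-1.5,1],[0,0,0,-0.9,3.2,0,1],[0,0,0,-0.9,3.2,0,1],[0,0,0,-1,3.3,0,1],[0,0,0,0,0,0,1],[0,0,0,0,0,0,1]]'; python3 go.py 604.5 20.5 208 -0.085;  python3 chk.py 604.5 20.5 r2
```

```text
t: 11.48
eef_pos: [640.4, 114.6, 207.1]
tcp_rot: [3.141, 0.0, -0.084]
ft_force: [-1.1, -0.0, 1.9]
opening: 0.246
grip_force: 30.0
t: 12.35
eef_pos: [604.8, 20.6, 232.8]
tcp_rot: [-3.141, -0.001, -0.085]
ft_force: [0.0, -0.2, -1.9]
opening: 0.251
grip_force: 30.0
turn [-0.    -0.001  0.   ] shift cm [-0.03  0.02  2.48]
-124 11 [606.3  24.5 111.3]
-114 19 [604.1  25.2 127.7]
-90 26 [604.6  21.6 161.4]
-43 32 [603.6  29.3 197.1]
[604.8  21.  232.6]
ring px 286 209 tip px [285.2 204.4]
```

Aligned (ring at pixel 286,209, the same as in the picture). Press on the middle ring and hold.

```bash
python3 -m inch '[[0,0,0,0,0,1,1],[0,0,0,0,0,0.8,1],[0,0,0,0,0,0.4,1],[0,0,0,0,0,0.25,1],[0,0,0,0,0,0,1],[0,0,0,0,0,0,1],[0,0,0,0,0,0,1]]';python3 -m inch '[[0,0,0,0,0,0,1],[0,0,0,0,0,0,1],[0,0,0,0,0,0,1],[0,0,0,0,0,0,1],[0,0,0,0,0,0,1],[0,0,0,0,0,0,1],[0,0,0,0,0,0,1],[0,0,0,0,0,0,1],[0,0,0,0,0,0,1]]'
```

```text
t: 13.28
eef_pos: [604.4, 20.4, 207.9]
tcp_rot: [3.142, -0.0, -0.084]
ft_force: [-0.3, 1.3, 1.1]
opening: 0.251
grip_force: 30.0
t: 14.4
eef_pos: [604.4, 20.4, 207.6]
tcp_rot: [3.142, -0.0, -0.084]
ft_force: [-0.5, 1.4, 1.4]
opening: 0.252
grip_force: 30.0
```

```bash
python3 -m inch '[[0,0,0,0,0,-1,1],[0,0,0,0,0,-1.5,1],[0,0,0,-1.1,3.3,0,1],[0,0,0,-1.1,3.3,0,1],[0,0,0,-1.1,3.2,0,1],[0,0,0,0,0,0,1],[0,0,0,0,0,0,1]]'; python3 go.py 563.3 -74.3 208 -0.085;  python3 chk.py 563.3 -74.3 r3
```

```text
t: 15.28
eef_pos: [563.6, -74.4, 233.3]
tcp_rot: [3.141, -0.001, -0.084]
ft_force: [0.3, 0.0, -0.8]
opening: 0.249
grip_force: 30.0
turn [ 0.    -0.001  0.001] shift cm [-0.03 -0.01  2.53]
-124 12 [564.2 -71.5 112.2]
-114 18 [563.1 -70.3 128.1]
-90 32 [563.1 -72.8 162.9]
-43 28 [563.4 -64.3 197.8]
[563.6 -74.  233.1]
ring px 302 193 tip px [301.9 188. ]
```

```bash
python3 -m inch '[[0,0,0,0,0,1,1],[0,0,0,0,0,0.8,1],[0,0,0,0,0,0.45,1],[0,0,0,0,0,0.25,1],[0,0,0,0,0,0,1],[0,0,0,0,0,0,1],[0,0,0,0,0,0,1]]';python3 -m inch '[[0,0,0,0,0,0,1],[0,0,0,0,0,0,1],[0,0,0,0,0,0,1],[0,0,0,0,0,0,1],[0,0,0,0,0,0,1],[0,0,0,0,0,0,1],[0,0,0,0,0,0,1],[0,0,0,0,0,0,1],[0,0,0,0,0,0,1]]'; python3 - <<'E'
from m import *
p,Rm,t=cam("side"); u,v=301,188
cv2.imwrite("pics/press3.png",cv2.resize(p["img"][v-25:v+25,u-30:u+30],None,fx=10,fy=10,interpolation=cv2.INTER_CUBIC)[...,::-1])
E
```

```text
t: 16.2
eef_pos: [563.3, -74.5, 207.8]
tcp_rot: [3.141, -0.0, -0.084]
ft_force: [-1.0, 1.5, 1.3]
opening: 0.252
grip_force: 30.0
t: 17.32
eef_pos: [563.3, -74.5, 207.6]
tcp_rot: [3.141, -0.0, -0.084]
ft_force: [0.3, 2.5, 1.6]
opening: 0.255
grip_force: 30.0
```

View pics/press3.png

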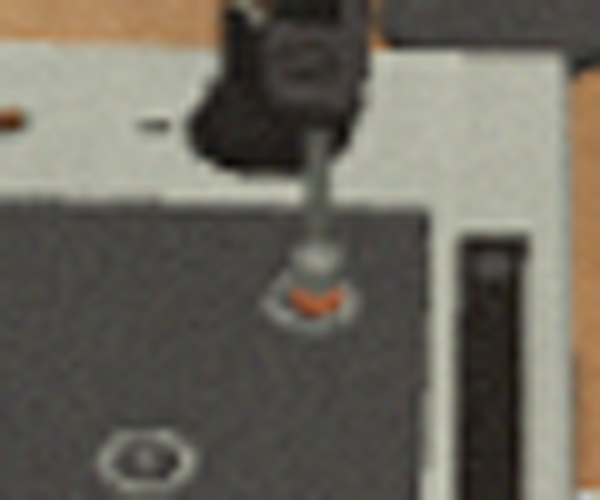

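The foot sits inside the right ring at (315,298) and stays upright. Returning to the stand.

```bash
python3 -m inch '[[0,0,0,0,0,-1.5,1],[0,0,0,0,0,-3.3,1],[0,0,0,0,0,-3.4,1],[0,0,0,-0.6,2,0,1],[0,0,0,-1.2,3.9,0,1],[0,0,0,-1.2,3.9,0,1],[0,0,0,-1.2,3.9,0,1],[0,0,0,-1.2,3.9,0,1],[0,0,0,-1.2,3.9,0,1],[0,0,0,-1.2,3.9,0,1],[0,0,0,-1.2,3.9,0,1],[0,0,0,-0.5,1.8,0,1],[0,0,0,0,0,0,1],[0,0,0,0,0,0,1]]'; python3 go.py 442.8 -375.7 179 -0.085
```

```text
t: 19.12
eef_pos: [442.6, -375.6, 289.5]
tcp_rot: [-3.141, 0.0, -0.084]
ft_force: [0.3, -0.3, -2.6]
opening: 0.251
grip_force: 30.0
turn [-0.     0.     0.001] shift cm [2.000e-02 1.000e-02 1.105e+01]
```

```bash
python3 -m inch '[[0,0,0,0,0,2.5,1],[0,0,0,0,0,3.7,1],[0,0,0,0,0,3.3,1],[0,0,0,0,0,1.5,1],[0,0,0,0,0,0,1],[0,0,0,0,0,0,1]]'; python3 go.py 508.2 -381 179 -0.085
python3 -m inch '[[0,0,0,1,0,0,1],[0,0,0,1.5,0,0,1],[0,0,0,1.5,0,0,1],[0,0,0,1.5,0,0,1],[0,0,0,1.05,0,0,1],[0,0,0,0,0,0,1],[0,0,0,0,0,0,1]]'; python3 go.py 508.2 -381 166.6 -0.085
```

```text
t: 19.88
eef_pos: [443.0, -376.6, 180.9]
tcp_rot: [3.14, -0.001, -0.084]
ft_force: [-0.7, -0.6, -0.7]
opening: 0.252
grip_force: 30.0
turn [ 0.001 -0.001  0.001] shift cm [ 6.53 -0.12  0.19]
t: 20.75
eef_pos: [507.4, -381.8, 179.5]
tcp_rot: [-3.141, 0.0, -0.084]
ft_force: [-0.7, -0.6, -1.4]
opening: 0.251
grip_force: 30.0
turn [-0.     0.     0.001] shift cm [ 0.07 -0.09  1.29]
```

```bash
python3 -m inch '[[0,0,0,0.05,-0.07,0.5,1],[0,0,0,0,0,0.4,1],[0,0,0,0,0,0.3,1],[0,0,0,0,0,0,1],[0,0,0,0,0,0,1],[0,0,0,0,0,0,1]]'; python3 chk.py 508 -381 z; python3 go.py 508.2 -381 166.6 -0.085
```

```text
t: 21.5
eef_pos: [508.3, -381.3, 167.8]
tcp_rot: [3.141, -0.0, -0.084]
ft_force: [-0.6, -0.2, -0.8]
opening: 0.248
grip_force: 30.0
-124 5 [ 510.5 -376.    48.9]
-114 13 [ 508.3 -376.9   62.3]
-90 14 [ 507.9 -379.9   94.8]
-43 39 [ 509.6 -371.4  130.5]
[ 508.3 -381.3  167.8]
ring px 326 148 tip px [326.  157.6]
turn [ 0.    -0.     0.001] shift cm [-0.01 -0.03  0.12]
```

Down the last 1.2 mm, open, then lift straight up.

```bash
python3 -m inch '[[0,0,0,0,0,0.1,1],[0,0,0,0,0,0.03,1],[0,0,0,0,0,0,1],[0,0,0,0,0,0,0.4],[0,0,0,0,0,0,0],[0,0,0,0,0,0,-0.2],[0,0,0,0,0,0,-0.2],[0,0,0,0,0,0,-0.2]]'; python3 -m inch '[[0,0,0,0,0,-1.5,-0.2],[0,0,0,0,0,-3,-0.2],[0,0,0,0,0,-3.5,-0.2],[0,0,0,0,0,-3,-0.2],[0,0,0,0,0,0,-0.2]]'
```

```text
t: 22.55
eef_pos: [508.3, -381.3, 166.3]
tcp_rot: [3.142, 0.0, -0.084]
ft_force: [-0.1, 0.5, 0.3]
opening: 0.592
grip_force: 0.0
t: 23.18
eef_pos: [508.8, -381.7, 279.7]
tcp_rot: [3.138, -0.004, -0.084]
ft_force: [-0.3, 0.0, -0.1]
opening: 0.6
grip_force: 0.0
```

```bash
python3 - <<'E'
from m import *
for n,f in(("top","top0"),("side",None)):
    p,Rm,t=cam(n); im=cv2.imread("pics/top0.png")[...,::-1] if f else p["img"]
    k=np.array([594.6,-188.6,119.]); u0,v0=px(p,Rm,t,k); print(n,u0,v0)
    r=9; v,u=np.mgrid[int(v0)-r:int(v0)+r+1,int(u0)-r:int(u0)+r+1]
    g=im.min(-1).astype(float)[v,u]
    W=np.array([plane(p,Rm,t,a,b,119) for a,b in zip(u.ravel(),v.ravel())])[:,:2]-k[:2]
    m=(g.ravel()>110)&(np.hypot(*W.T)<28); w=g.ravel()[m]-80
    if m.sum():
        c=(W[m]*w[:,None]).sum(0)/w.sum(); print("white",m.sum(),c.round(1),"angle",np.arctan2(c[1],c[0]).round(3))
E
python3 go.py 594.6 -188.6 200 -0.88
```

```text
top 361.3299698667747 171.5059165923632
white 54 [15.8 -7.6] angle -0.448
side 297.690501010874 165.55309273464354
white 4 [-6.8  8.4] angle 2.251
turn [ 0.    -0.     0.796] shift cm [ -9.33 -18.93   7.65]
```

```bash
python3 - <<'E'
from m import *
k=np.array([594.6,-188.6])
for n in("top","side"):
    p,Rm,t=cam(n); vv,uu=np.mgrid[0:400,0:640]; P=world(p,Rm,t,uu,vv)
    q=P[(p["depth"]>0)&(np.hypot(P[...,0]-k[0],P[...,1]-k[1])<32)&(P[...,2]>104)&(P[...,2]<130)]
    if len(q)<5: print(n,len(q)); continue
    c=q[:,:2].mean(0); w,V=np.linalg.eigh(np.cov((q[:,:2]-c).T)); a=V[:,1]
    print(n,len(q),c.round(1),q[:,2].mean().round(0),"angle",np.arctan(a[1]/a[0]).round(3),np.sqrt(w).round(1))
im=cv2.imread("pics/top0.png")[...,::-1].astype(float)
for v in range(163,182): print(v,im[v,350:373].min(-1).astype(int))
E
```

```text
top 96 [ 594.  -188.1] 118.0 angle -0.915 [ 4.2 15.2]
side 59 [ 595.6 -184.2] 115.0 angle -0.878 [ 4.5 16.7]
163 [175 176 178 179 174 181 185 183 174 178 192 188 185 177 180 179 180 178
 179 176 178 172 174]
164 [175 176 175 177 183 180 147 140 143 121 131 134 139 172 192 190 184 183
 178 180 182 180 178]
165 [179 176 181 187 180 140  81  77  65  40  56  56  60 105 126 127 125 115
 148 160 160 178 176]
166 [182 183 177 126 119  73  37  53  61  53  56  58  55  59  46  47  56  88
 112 146 159 183 181]
167 [181 179 143  71  39  43  65  61  67  66  69  70  63  41  21  74 194 255
 103 134 180 185 183]
168 [181 141  86  46  40  61  71  66  61  72  68  64  42  27  78 164 185 168
  70 107 181 137 157]
169 [179 100  55  31  67  69  67  68  66  66  53  41  31 110 217 174  97  40
  47 135 190 169 172]
170 [149  65  35  43  71  67  69  65  63  45  41  45 151 255 197  96  41  25
  36 106 167 188 178]
171 [ 84  58  24  77  62  71  64  66  46  43  52  52 104 181 104  34  16  37
  57  76 143 179 121]
172 [ 71  43  32  71  70  70  68  49  53  55  69  67  61  51  31   9  42  69
  67  52 122 189 170]
1
[... 189 characters left out ...]
86 139]
175 [ 34  41  31  63  54  62  68  71  72  66  35  18  47  69  76  70  76  70
  71  49 119 190 176]
176 [104  53  16  41  50  76  70  71  50  31  24  54  72  71  70  67  67  62
  61  60 129 186 147]
177 [ 84  59  34   9  26  54  76  46  23  44  65  68  72  73  71  75  70  72
  37  89 164 177  75]
178 [160  62  34  11   5  32  46  19  44  67  75  70  70  75  72  74  69  48
  37 100 161 180 127]
179 [178  83  45  28  16  10  21  46  69  73  71  71  70  74  72  75  56  35
  58 110 178 143 140]
180 [183 153  73  56  33  15  60  75  73  70  74  67  70  80  79  44  28  55
 118 181 179  60 111]
181 [182 176 121  82  56  31  37  53  67  72  81  78  66  48  43  41  55  83
 151 195 155 131 169]
```

```bash
python3 -m inch '[[0,0,0,0.9,-2.5,0,-0.2],[0,0,0,1.2,-3.5,0,-0.2],[0,0,0,1.2,-3.5,0,-0.2],[0,0,0,1.2,-3.5,0,-0.2],[0,0,0,1.2,-3.5,0,-0.2],[0,0,0,1.2,-3.5,0,-0.2],[0,0,0.13,0,0,2,-0.2],[0,0,0.14,0,0,2,-0.2],[0,0,0.14,0,0,2,-0.2],[0,0,0.14,0,0,2,-0.2],[0,0,0.14,0,0,0,-0.2],[0,0,0.14,0,0,0,-0.2],[0,0,0,0,0,0,-0.2],[0,0,0,0,0,0,-0.2]]'; python3 go.py 594.6 -188.6 93 -0.91
```

```text
t: 25.12
eef_pos: [593.7, -187.7, 195.9]
tcp_rot: [3.141, 0.001, -0.911]
ft_force: [-0.4, -0.2, 1.0]
opening: 0.6
grip_force: 0.0
turn [ 0.     0.001 -0.001] shift cm [ 0.12 -0.02 10.29]
```

```bash
python3 -m inch '[[0,0,0,0.1,0,3,-0.2],[0,0,0,0,0,3,-0.2],[0,0,0,0,0,2.7,-0.2],[0,0,0,0,0,1.5,-0.2],[0,0,0,0,0,0,-0.2],[0,0,0,0,0,0,1],[0,0,0,0,0,0,1],[0,0,0,0,0,0,1],[0,0,0,0,0,0,1],[0,0,0,0,0,0,1],[0,0,0,0,0,0,1]]'; python3 go.py 594.6 -188.6 93 0.097
```

```text
t: 26.5
eef_pos: [595.1, -188.2, 94.6]
tcp_rot: [-3.14, -0.001, -0.914]
ft_force: [3.6, 3.5, -0.4]
opening: 0.148
grip_force: 30.0
turn [-1.000e-03 -1.000e-03 -1.011e+00] shift cm [-0.05  0.04  0.16]
```

```bash
python3 -m inch '[[0,0,-0.12,0,0,0,1],[0,0,-0.12,0,0,0,1],[0,0,-0.12,0,0,0,1],[0,0,-0.12,0,0,0,1],[0,0,-0.12,0,0,0,1],[0,0,-0.12,0,0,0,1],[0,0,-0.12,0,0,0,1],[0,0,-0.1,0,0,0,1],[0,0,0,0,0,0,1],[0,0,0,0,0,0,1]]'
```

```text
t: 27.75
eef_pos: [594.8, -188.9, 94.6]
tcp_rot: [3.141, -0.001, 0.024]
ft_force: [1.0, -2.9, 1.1]
opening: 0.147
grip_force: 30.0
```

```bash
python3 -m inch '[[0,0,-0.06,0,0,0,1],[0,0,0,0,0,0,1],[0,0,0,0,0,0,1]]'; python3 -c "
from cell import env; print(env.state()['moment'])"
python3 -m inch '[[0,0,0,0,0,0,0.3],[0,0,0,0,0,0,-0.2],[0,0,0,0,0,0,-0.2],[0,0,0,0,0,0,-0.2],[0,0,0,0,0,-2,-0.2],[0,0,0,0,0,-3.5,-0.2],[0,0,0,0,0,-4,-0.2],[0,0,0,0,0,-4,-0.2],[0,0,0,-4,0,-3,-0.2],[0,0,0,-5,0,0,-0.2],[0,0,0,-5,0,0,-0.2],[0,0,0,-3,0,0,-0.2],[0,0,0,0,0,0,-0.2]]'
python3 - <<'E'
from m import *
k=np.array([594.6,-188.6]); O=[]
for n in("top","side"):
    p,Rm,t=cam(n); vv,uu=np.mgrid[0:400,0:640]; P=world(p,Rm,t,uu,vv)
    q=P[(p["depth"]>0)&(np.hypot(P[...,0]-k[0],P[...,1]-k[1])<32)&(P[...,2]>104)&(P[...,2]<130)]
    if len(q)>5:
        c=q[:,:2].mean(0); w,V=np.linalg.eigh(np.cov((q[:,:2]-c).T)); a=V[:,1]
        print(n,len(q),c.round(1),"angle",np.arctan(a[1]/a[0]).round(3),np.sqrt(w).round(1))
    near=(p["depth"]>0)&(abs(P[...,0]-510)<35)&(abs(P[...,1]+378)<35)
    q=P[near&(P[...,2]>205)&(P[...,2]<230)]
    if len(q): print(n,"handle top",q.mean(0).round(1),q[:,2].max())
    for x in "salt_shaker","log_pad","marker","small_dish","brush":
        r=env.find_in(p,x)
        if r: print(n,x,(Rm@r[0]["centre"]+t).round(0))
    u,v=px(p,Rm,t,[550,-285,110]).astype(int); O.append(cv2.resize(p["img"][max(v-50,0):max(v-50,0)+100,u-65:u+65],(390,300)))
cv2.imwrite("pics/end.png",np.hstack(O)[...,::-1])
E
```

```text
t: 28.12
eef_pos: [594.8, -189.0, 94.5]
tcp_rot: [3.141, -0.001, 0.084]
ft_force: [2.1, -4.5, 3.0]
opening: 0.144
grip_force: 30.0
[-0.97473168 -0.36554336  0.00759757]
t: 29.75
eef_pos: [423.8, -203.1, 259.9]
tcp_rot: [3.141, -0.0, 0.084]
ft_force: [0.4, -0.6, -0.2]
opening: 0.6
grip_force: 0.0
top 100 [ 593.9 -188.1] angle 0.105 [ 4.3 15.4]
top handle top [ 505.8 -379.5  214.5] 223.85343230210856
top salt_shaker [517. 383.  69.]
top log_pad [390. 236.  13.]
top marker [375.  65.  17.]
top brush [ 655. -468.   48.]
side 78 [ 596.7 -185.2] angle 0.108 [ 4.2 15.6]
side handle top [ 509.  -376.3  214. ] 219.45863839352012
side salt_shaker [522. 403.  51.]
side log_pad [390. 245.  14.]
side marker [373.  73.  17.]
side small_dish [ 373. -213.   21.]
side brush [ 658. -449.   46.]
```

View pics/end.png

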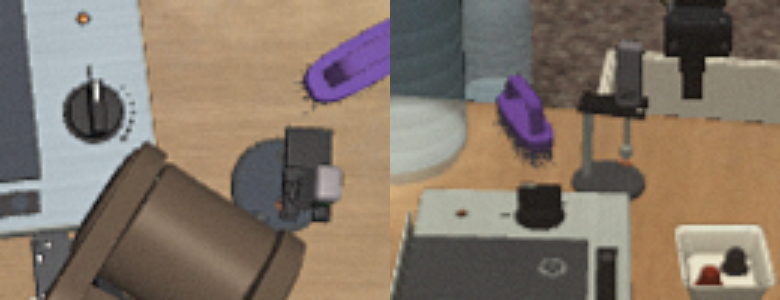

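The knob's pointer is on the off tick (bar at 0.105 rad, griddle yaw 0.097). The thermometer hangs upright in the fork, the bystanders have not moved, and the robot is clear.

```bash
python3 -c "
from cell import env; print(env.job_done())"
```

```text
the job is handed in; nothing more can be done
None
```

The job is handed in at about 30 s: each ring pressed in order and held about a second, the thermometer hung back upright in its fork, the knob turned to off, and the bystanders left in place.

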